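Shift the bench drive unit into third gear

TASK

Put the kitchen drive unit into third gear: push its gear lever out of the left-hand leg of the H-shaped gate into the cross channel, across to the right, then forward, away from the robot, until it is fully home in the far right-hand slot. Only push the lever, with shut fingertips or the outside of the fingers: never have the knob between the fingers, and do not let it slip into the near right-hand slot or force it through the gate. Leave the cupcakes, bottle, cup and tape around it where they stand.

Things in the scene. Friction and masses are not known exactly. Their poses are not given: they have to be found in the camera images.
- drive_unit: Fixed white drive unit of a bench mixing machine. Origin on the table below the centre of its H gate; x axis forward (away from the robot, up to 0.35 rad aside), y to its left, z up. Front part: box 158 x 158 mm round the origin. Behind it the motor block, x = 75 to 173 mm, 140 mm wide, 102 mm high, with a round steel hub on its left, out to y = 102 mm.
- gate (a point): Centre of the H cut-out in the steel gate plate (120 x 134 mm, 8 mm thick, top face 94 mm above the table), on that face; axes as the unit's. Two columns along x at y = +30 mm (left) and -30 mm (right), 18 mm wide, from x = -31 to +31 mm, joined by a cross channel along y at x = 0, 18 mm wide; inner corners rounded by 5 mm. The plate is solid elsewhere.
- third_slot (a point): Far end of the third slot, on the plate's top face. Slots: first far left, second near left, third far right, fourth near right, marked with 1 to 4 small dots.
- knob (a point): Middle of the black round knob on the gear lever; z axis up along the lever. The knob is 34 mm thick (20 mm at its foot, 26 near its top), from 30 mm below to 28 mm above this point; below it a 12 mm steel stem runs down into the gate. The lever tilts fore and aft about a pivot 138 mm below this point, which slides sideways with it; upright, this point is 168 mm above the table.
- gear_lever (a joint): Fore-and-aft tilt of the lever in rad: 0 upright (in the cross channel), positive when it leans to the unit's +x (forward, away from the robot), negative when it leans to the robot; stops at +0.35 and -0.35 (fully home in the slots). It can go across only within about 0.05 of 0. It stays where it is left; about 2 N at the knob moves it.
- selector_shaft (a joint): Sideways position of the lever in m along the unit's y: +0.03 at the left stop (left column), -0.03 at the right stop (right column); both stops centre the stem in the column, with 3 mm play in the slots. It stays where it is left; about 2 N moves it. It starts in the left column.
- dipped_cupcake: Loose brown dipped cupcake, 77 mm wide, 67 mm high, right of the unit; origin under its middle. A bystander.
- squeeze_bottle: Loose squeeze bottle with white cap and brown contents, 63 mm wide, 191 mm high, right of the motor; origin under its middle. A bystander.
- vanilla_cupcake: Loose cupcake with pale icing, 75 mm wide, 74 mm high, left of the unit; origin under its middle. A bystander.
- deli_cup: Loose clear cup with orange contents, 109 mm wide, 72 mm high, left of the motor; origin under its middle. A bystander.
- label_tape: Loose roll of tape lying flat, 100 mm wide, 25 mm high, in front of the unit; origin under its middle. A bystander.

How it is judged:
By the outcome, as a careful person would: the job done as asked, in the order asked, and still so for the second after the job is handed in, with the robot touching nothing.
It also fails if it takes over 56 s, if anything falls off the work surface, if the arm or the gripper's body presses on something with over 40 N, if the wrist force passes 120 N, or if a joint passes its speed limit or range.

ROBOT

A 6-joint arm with a two-finger parallel gripper is mounted at the origin on a cart in front of the work surface, level with it; the furniture and walls round the work are solid. World frame = base frame: x ahead of the robot, y to its left, z up, the work surface at z = 0. Lengths are in m, angles in degrees, forces in N, time in s.
With the tool pointing down it reaches from about 0.4 to 0.825 m from the base axis. Payload 7 kg.
Tool frame: the origin (TCP) lies midway between the tips of the shut fingers; the grasp point (between the pads) lies 19 mm behind it; z points along the fingers, x is the direction in which the jaws open and shut, and the axes are right-handed (so a half turn about z gives the same grasp; the last joint's range is limited). The gripper opens to 88 mm and grips with 3 to 60 N. Pads are 19 mm wide; open, the fingers measure 130 mm over their backs; the gripper's body (78 mm by 193 mm) begins 47 mm behind the grasp point.
Start: joints at [-60.499, 20.546, 0.682, 0, -70.136, -16.507], TCP at [0.152, -0.658, 0.227] pointing down, gripper open.
Joint ranges: [-176.03, 176.03], [-82.01, 121.73], [-58.28, 71.71], [-173.87, 95.51], [-174.79, -0.11], [-173.66, 173.66]. Speed limits (degrees/s): [136.94, 136.94, 172.46, 180, 180, 180].

INTERFACE

Orientations are given as [roll, pitch, yaw] about the fixed x, y, z axes, in that order (R = Rz(yaw) Ry(pitch) Rx(roll)).
In Python, from plant import ctrl, vision, nets gives the robot as it stands.
- The arm moves only by the shell command python3 -m jog 'ROWS'. ROWS is text: rows parted by semicolons, each of 7 numbers parted by spaces: the turn, a rotation vector about the tool's x, y, z in units of 0.1 rad (1.0 is 0.1 rad), then the shift along the tool's x, y, z in units of 4 cm (1.0 is 4 cm), then the opening, from -1 (shut) to 1 (fully open). In form: rx ry rz x y z jaw; .... A call has 1 to 8 rows; each row shifts and turns the commanded pose from where the row before left it, along the tool's axes as they then stand; what a row does not reach is not made up. A row lasts 1/8 s, in which the tool goes at most 62.5 mm and 10.7 degrees, less where a joint would pass 70% of its speed; a pose out of reach is approached as far as the arm can. A call with a number of a shift or a turn outside -1 to 1 is refused whole. A call with a gripper value outside its range is refused whole. The fingers move at their own pace and stop on an object; the grip force is fixed at half the most. Time passes only in rows, so rows that do not move let the fingers close. It gives the time, the measured TCP pose, the force and the opening at its end, in the units of the state.
- ctrl.get_obs(): the state, without advancing time (a new reading comes with each control period).
- vision.snapshot(name): name is "scene" or "top" or "wrist"; returns (picture, depth): 400x640x3 uint8, red, green, blue; 400x640 float32, m along the optical axis (not along the pixel's ray), 0 where there is no reading.
- vision.camera_info(name): a dict with "camera_matrix" (3x3 intrinsics, pixels), "D" ([k1, k2, p1, p2, k3] as OpenCV has them; the pictures are not rectified), "camera_from_world" (4x4, takes a point from world to camera coordinates); the wrist camera has in their place "tool_from_camera" (4x4, takes a point from camera to tool coordinates, whose origin is the TCP and whose axes are the tool frame's). Camera axes: x right, y down, z forward; pixel columns grow to the right and rows downward; lengths in m; the calibration is good to about 2 mm. A picture is of the moment at which its call begins: read the wrist's pose just before it. camera_info takes no time and is no camera call.
- ctrl.close_job(): hands the job in, once; it reports no verdict.
Trained networks look in the newest picture that a camera, given by its name, has taken for a name from the list of things; names that differ only in an ending like _2 or _b are one class to them, and where a whole thing is asked for, a point or a joint stands for the part that bears it (a point fixed in the world has none). Each returns a list of dicts, best first, with "score" (0 to 1); they miss things now and then, are a little off and sometimes report something else, mostly with a low value. They report only what shows in the picture. A call takes as long as a camera call.
- nets.boxes_of(target, camera): "location" ([x, y, z] in m, in world coordinates, good to about 4 mm: the middle of the surface that is visible of it).
The state is a dict: "clock": time; "joint_pos": joint angles; "qvel": joint speeds; "tau": joint torques, N m; "tool_pos": TCP position; "orientation": TCP orientation; "force": force on the tool from outside, world axes, zero at the start; "moment": the same for the moment, N m; "opening": finger opening in m.
Only numpy, scipy, OpenCV 4.12 (cv2) and the standard library are available. Lean on these libraries where they do the work, as an engineer would, in place of code of your own. Each camera call takes 0.05 s, during which the arm holds its last target.

## Working session

There is one attempt and no reset: what is moved stays moved. The work goes in short steps, Python scripts to look and compute and a shell command to move; the robot and the scene stay as the last step left them, time stands still between calls to the robot, and variables do not carry over. Pictures are saved under pics/ and viewed, and the job is handed in when it is done.

```bash
ls; mkdir -p pics; python3 - <<'E'
from plant import ctrl,vision,nets
import cv2,numpy as np
print(ctrl.get_obs())
for c in ["scene","top"]:
    im,d=vision.snapshot(c)
    cv2.imwrite(f"pics/{c}0.png",im[:,:,::-1])
    i=vision.camera_info(c); print(c,np.round(i["camera_matrix"],1).tolist(),i["D"],np.round(i["camera_from_world"],4).tolist())
    for n in ["knob","drive_unit","gate","third_slot"]+(["dipped_cupcake","squeeze_bottle","vanilla_cupcake","deli_cup","label_tape"] if c=="top" else []):
        try: print(n,[(np.round(r["location"],4).tolist(),round(r["score"],2)) for r in nets.boxes_of(n,c)][:2])
        except Exception as e: print(n,e)
E
```

```text
pics
{'clock': 0.0, 'joint_pos': array([-6.04974881e+01,  2.05928108e+01,  6.32775674e-01, -1.95060553e-02,
       -7.01351845e+01, -1.65062331e+01]), 'qvel': array([ 0.08225819,  0.03638137, -0.14522976, -0.06108248,  0.14015058,
       -0.08811233]), 'tau': array([-2.16271983e-04, -5.82713413e+01,  2.93057799e+01,  6.99729100e+00,
        6.75010946e-03, -1.94868935e-04]), 'tool_pos': array([ 0.15164964, -0.65723849,  0.22560151]), 'orientation': array([-1.79990525e+02, -9.65056949e-02,  1.02989627e+02]), 'force': array([ 0.89246328, -0.49316185, -0.35341658]), 'moment': array([ 0.04383315, -0.00391926,  0.04936518]), 'opening': 0.08764540700080958}
scene [[449.4, 0.0, 317.6], [0.0, 449.4, 202.5], [0.0, 0.0, 1.0]] [-0.07683949  0.          0.          0.          0.        ] [[-0.8754, -0.4832, -0.0121, 0.5128], [-0.2901, 0.5453, -0.7864, 0.2638], [0.3866, -0.685, -0.6176, 0.7492], [0.0, 0.0, 0.0, 1.0]]
knob [([0.5185, -0.0078, 0.1714], 0.71)]
drive_unit [([0.5661, -0.0015, 0.0894], 0.57)]
gate [([0.5665, -0.003, 0.0889], 0.58)]
third_slot [([0.5682, 0.0004, 0.0935], 0.86), ([0.5187, -0.0069, 0.1701], 0.68)]
top [[480.2, 0.0, 308.1], [0.0, 480.2, 196.9], [0.0, 0.0, 1.0]] [-0.03977271  0.          0.          0.          0.        ] [[0.0189, -0.9998, 0.0018, 0.0021], [-0.9759, -0.0188, -0.2176, 0.5812], [0.2176, 0.0024, -0.976, 1.0686], [0.0, 0.0, 0.0, 1.0]]
knob [([0.5218, -0.0184, 0.1906], 0.69)]
drive_unit [([0.5825, -0.0458, 0.0923], 0.67)]
gate [([0.578, -0.0455, 0.0944], 0.7)]
third_slot [([0.5785, -0.0467, 0.0911], 0.79)]
dipped_cupcake [([0.5538, -0.1871, 0.059], 0.94)]
squeeze_bottle [([0.6462, -0.1653, 0.127], 0.9)]
vanilla_cupcake [([0.512, 0.0868, 0.0611], 0.68)]
deli_cup [([0.644, 0.1413, 0.0382], 0.92)]
label_tape [([0.3894, -0.0356, 0.0276], 0.76), ([0.6433, 0.1417, 0.0376], 0.72)]
```

View pics/scene0.png

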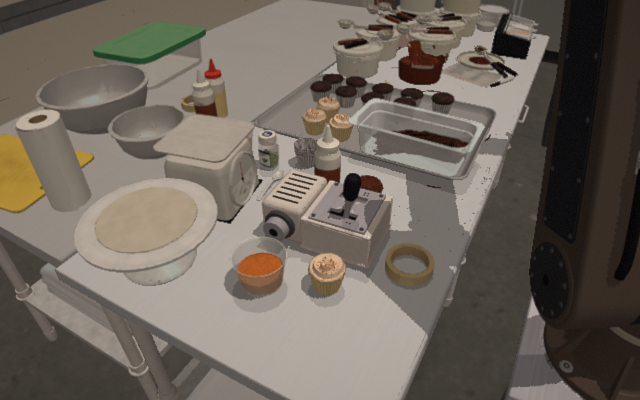

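View pics/top0.png

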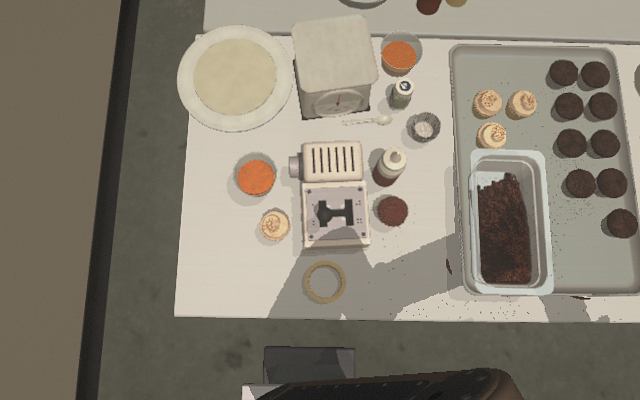

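The top view shows the unit at about (336,190), nearly square to the image. The H gate is at about (335,213), and the lever is in the left column leaning toward the robot, which is second gear. Next I'll fit the gate pose from the depth data.

```bash
cat > h.py <<'E'
from plant import ctrl,vision,nets
import cv2,numpy as np
def cloud(c):
    im,d=vision.snapshot(c); i=vision.camera_info(c)
    K=np.array(i["camera_matrix"]);D=np.array(i["D"]);T=np.linalg.inv(np.array(i["camera_from_world"]))
    v,u=np.mgrid[0:400,0:640]
    p=cv2.undistortPoints(np.stack([u,v],-1).reshape(-1,1,2).astype(np.float64),K,D).reshape(400,640,2)
    P=np.dstack([p*d[...,None],d])@T[:3,:3].T+T[:3,3]
    P[d==0]=np.nan
    return im,d,P
def proj(c,X):
    i=vision.camera_info(c);M=np.array(i["camera_from_world"])
    return cv2.projectPoints(np.array(X,float).reshape(-1,1,3),cv2.Rodrigues(M[:3,:3])[0],M[:3,3],np.array(i["camera_matrix"]),np.array(i["D"]))[0].reshape(-1,2)
E
python3 - <<'E'
from h import *
for c in ["top","scene"]:
    im,d,P=cloud(c); np.savez(f"{c}.npz",im=im,P=P)
    x,y,z=P[...,0],P[...,1],P[...,2]
    roi=(x>.45)&(x<.78)&(y>-.16)&(y<.16)
    print(c,np.histogram(z[roi&np.isfinite(z)],bins=np.arange(0.06,0.22,.004)))
    m=roi&(z>.088)&(z<.101)
    n,l,s,_=cv2.connectedComponentsWithStats(m.astype(np.uint8))
    k=1+np.argmax(s[1:,4]); 
    pts=P[l==k][:,:2].astype(np.float32)
    print(s[k],cv2.minAreaRect(pts), pts.min(0),pts.max(0), np.median(P[l==k][:,2]))
    k=roi&(z>.135)
    print("knob",k.sum(),np.median(P[k],0),P[k].min(0),P[k].max(0))
im=cv2.imread("pics/top0.png")[130:260,270:430]
cv2.imwrite("pics/topz.png",cv2.resize(im,None,fx=4.6,fy=4.6,interpolation=cv2.INTER_CUBIC))
im=cv2.imread("pics/scene0.png")[160:270,255:405]
cv2.imwrite("pics/scz.png",cv2.resize(im,None,fx=5,fy=5,interpolation=cv2.INTER_CUBIC))
E
```

```text
top (array([ 278,  244,  174,  123,   85,  126,  199,  933, 1926, 1131, 1328,
        581,  132,  281,   75,   25,   18,   12,    0,    3,    4,   20,
         29,   11,    1,    0,    0,    0,    4,   11,   23,   20,   56,
         68,   17,    0,    0,    0,    0]), array([0.06 , 0.064, 0.068, 0.072, 0.076, 0.08 , 0.084, 0.088, 0.092,
       0.096, 0.1  , 0.104, 0.108, 0.112, 0.116, 0.12 , 0.124, 0.128,
       0.132, 0.136, 0.14 , 0.144, 0.148, 0.152, 0.156, 0.16 , 0.164,
       0.168, 0.172, 0.176, 0.18 , 0.184, 0.188, 0.192, 0.196, 0.2  ,
       0.204, 0.208, 0.212, 0.216]))
[ 299  142   72  105 3887] ((0.5879525542259216, -0.04539821296930313), (0.24508258700370789, 0.15391696989536285), 3.8151605129241943) [ 0.4617865  -0.12895098] [0.7065247  0.03626522] 0.0942589132236058
knob 267 [ 0.52128516 -0.02677943  0.18951088] [ 0.50310109 -0.15993014  0.13938411] [ 0.67273095 -0.00640006  0.1982489 ]
scene (array([ 579,  485,  429,  272,  267,  312,  385, 1069, 1889,  395, 1265,
         79,  237,  259,   51,   49,   39,   35,   23,   27,   31,   45,
         40,   23,   25,   26,   27,   20,   35,   31,   40,   34,   62,
         44,    0,    0,    0,    0,    0]), array([0.06 , 0.064, 0.068, 0.072, 0.076, 0.08 , 0.084, 0.088, 0.092,
       0.096, 0.1  , 0.104, 0.108, 0.112, 0.116, 0.12 , 0.124, 0.128,
       0.132, 0.136, 0.14 , 0.144, 0.148, 0.152, 0.156, 0.16 , 0.164,
       0.168, 0.172, 0.176, 0.18 , 0.184, 0.188, 0.192, 0.196, 0.2  ,
       0.204, 0.208, 0.212, 0.216]))
[ 262  170  131   69 3426] ((0.5877077579498291, -0.044484786689281464), (0.24594442546367645, 0.1547616422176361), 4.430057525634766) [ 0.46152422 -0.12985025] [0.71220547 0.03879757] 0.09333613393169338
knob 513 [ 0.52042876 -0.01316246  0.16961476] [ 0.5034221  -0.15988082  0.13550066] [ 0.67306918 -0.00390476  0.19518797]
```

View pics/topz.png

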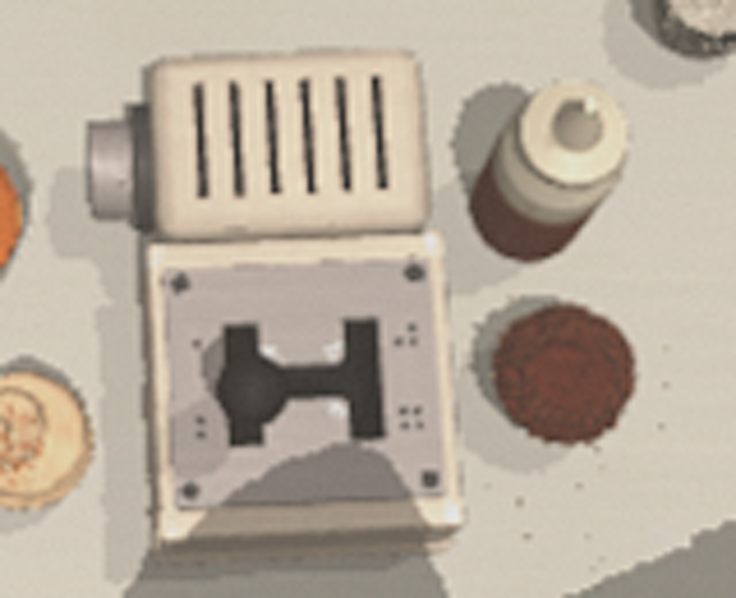

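View pics/scz.png

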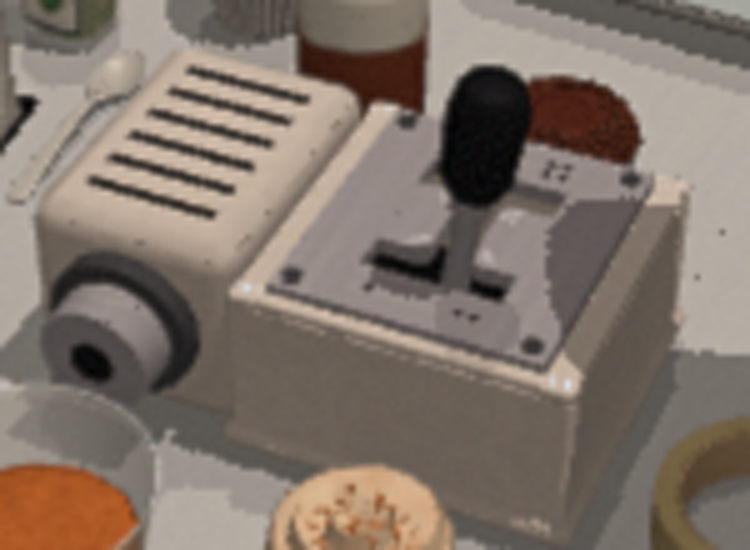

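```bash
python3 - <<'E'
from h import *
i=vision.camera_info("top");K=np.array(i["camera_matrix"]);D=np.array(i["D"]);T=np.linalg.inv(np.array(i["camera_from_world"]))
def up(px,z):
    p=cv2.undistortPoints(np.array(px,float).reshape(-1,1,2),K,D).reshape(-1,2)
    r=np.c_[p,np.ones(len(p))]@T[:3,:3].T; s=(z-T[2,3])/r[:,2:]
    return (T[:3,3]+s*r)[:,:2]
f=lambda a:(np.array(a)+.5)/4.6-.5+[270,130]
for a in [[(180,283),(414,272),(430,479),(190,491)],[(224,325),(378,319),(384,438),(230,445)],[(165,270),(438,257),(446,496),(172,509)]]:
    q=up(f(a),.094); print(np.round(q,4).tolist(),"c",q.mean(0)); 
    e=(q[0]+q[1]-q[2]-q[3])/2; g=(q[0]+q[3]-q[1]-q[2])/2
    print(np.linalg.norm(e),np.degrees(np.arctan2(e[1],e[0])),np.linalg.norm(g),np.degrees(np.arctan2(g[1],g[0]))-90)
z=np.load("scene.npz");P=z["P"]
k=(np.hypot(P[...,0]-.52,P[...,1]+.015)<.04)&(P[...,2]>.13)
print(k.sum(),np.median(P[k],0),P[k].min(0),P[k].max(0))
k=(np.hypot(P[...,0]-.52,P[...,1]+.015)<.04)&(P[...,2]>.10)&(P[...,2]<.128)
print(k.sum(),np.median(P[k],0))
z=np.load("top.npz");P=z["P"]
k=(np.hypot(P[...,0]-.52,P[...,1]+.015)<.04)&(P[...,2]>.18)
print(k.sum(),P[k].mean(0),P[k].min(0),P[k].max(0))
E
```

```text
[[0.5879, 0.0119], [0.5959, -0.1052], [0.4915, -0.1126], [0.4834, 0.0051]] c [ 0.53967137 -0.05022393]
0.10471421681922952 3.906781587530891 0.11767359781449924 3.9154180296616374
[[0.5669, -0.0104], [0.5714, -0.0871], [0.5114, -0.0901], [0.5065, -0.0142]] c [ 0.53906813 -0.05045936]
0.06025579904786151 3.204164587472262 0.07642591046354122 3.5480294219734105
[[0.5945, 0.0195], [0.6039, -0.1173], [0.4833, -0.1204], [0.4743, 0.0137]] c [ 0.53898056 -0.05112816]
0.12045669988189431 2.13430224608034 0.13579596475672992 3.859977081142233
436 [ 0.51758445 -0.01122654  0.17507284] [ 0.5034221  -0.03423972  0.1301081 ] [ 0.53581773 -0.00390476  0.19518797]
61 [ 0.5264828  -0.01694133  0.11337716]
184 [ 0.51746045 -0.02234353  0.19084298] [ 0.50395072 -0.03782048  0.18048444] [ 0.53368245 -0.00640006  0.1982489 ]
```

The fits agree. The gate centre is at about (0.539, -0.050) with yaw about 3.8°. The lever tilt is about -0.13 in the left column. First I'll shut the jaws, square the tool to the unit's axes (tool x = unit left, tool y = unit forward) and rise.

```bash
python3 -m jog '0 0 0.8 0 0 -0.7 -1; 0 0 0.8 0 0 -0.7 -1; 0 0 0 0 0 0 -1; 0 0 0 0 0 0 -1'
cat > w.py <<'E'
from h import *
import sys
C=np.array([.5393,-.0505]);a=np.radians(3.8);U=np.array([np.cos(a),np.sin(a)]);V=np.array([-U[1],U[0]])
from scipy.spatial.transform import Rotation as R
def loc(p): d=np.array(p[:2])-C; return np.array([d@U,d@V])
def go(lx,ly,z):
    o=ctrl.get_obs();Rm=R.from_euler("xyz",o["orientation"],degrees=True).as_matrix()
    t=np.r_[C+lx*U+ly*V,z]
    print("tcp loc mm",np.round(loc(o["tool_pos"])*1e3,1),"z",round(o["tool_pos"][2]*1e3,1),"rpy",np.round(o["orientation"],2),"F",np.round(o["force"],1),"open",round(o["opening"],4),"t",o["clock"])
    print("shift units",np.round(Rm.T@(t-o["tool_pos"])/.04,3))
if __name__=="__main__": go(*[float(s) for s in sys.argv[1:4]])
E
python3 w.py -0.08 0.03 0.28; python3 w.py -.08 -.45 .28
```

```text
clock: 1.35
tool_pos: [0.1518, -0.6574, 0.2821]
orientation: [180.0, -0.0, 93.9]
force: [0.3, 0.7, -0.8]
opening: 0.053
tcp loc mm [-426.9 -579.9] z 282.1 rpy [ 1.7999e+02 -3.0000e-02  9.3860e+01] F [ 0.3  0.7 -0.8] open 0.053 t 1.35
shift units [15.238  8.688  0.062]
tcp loc mm [-426.9 -579.9] z 282.1 rpy [ 1.7999e+02 -3.0000e-02  9.3860e+01] F [ 0.3  0.7 -0.8] open 0.053 t 1.35
shift units [3.238 8.676 0.056]
```

```bash
python3 -m jog '0 0 0 0.7 0.65 0 -1; 0 0 0 0.7 0.65 0 -1; 0 0 0 0.7 0.65 0 -1; 0 0 0 0.7 0.65 0 -1; 0 0 0 0.7 0.65 0 -1; 0 0 0 0.7 0.65 0 -1; 0 0 0 0.7 0.65 0 -1; 0 0 0 0.7 0.65 0 -1'; python3 w.py -.08 .03 .28
```

```text
clock: 2.35
tool_pos: [0.3446, -0.419, 0.2815]
orientation: [-179.9, -0.1, 93.9]
force: [1.2, 0.1, -0.4]
opening: 0.0011
tcp loc mm [-218.7 -354.7] z 281.5 rpy [-1.7993e+02 -6.0000e-02  9.3860e+01] F [ 1.2  0.1 -0.4] open 0.0011 t 2.35
shift units [9.615 3.477 0.045]
```

```bash
python3 -m jog '0 0 0 0.9 0.35 0 -1; 0 0 0 0.9 0.35 0 -1; 0 0 0 0.9 0.35 0 -1; 0 0 0 0.9 0.35 0 -1; 0 0 0 0.9 0.35 0 -1; 0 0 0 0.9 0.35 0 -1; 0 0 0 0.9 0.35 0 -1; 0 0 0 0.9 0.35 0 -1'; python3 -m jog '0 0 0 0.8 0.23 0 -1; 0 0 0 0.8 0.23 0 -1; 0 0 0 0.8 0.2 0 -1; 0 0 0 0 0 0 -1'; python3 w.py -.075 .03 .16
python3 - <<'E'
from h import *
for c in ["scene","wrist","top"]:
    cv2.imwrite(f"pics/{c}1.png",vision.snapshot(c)[0][:,:,::-1])
E
```

```text
clock: 3.35
tool_pos: [0.4365, -0.1242, 0.2817]
orientation: [-179.9, -0.0, 93.9]
force: [1.1, -0.1, 0.7]
opening: 0.0004
clock: 3.85
tool_pos: [0.4566, -0.0264, 0.2816]
orientation: [-179.9, 0.0, 94.0]
force: [-0.2, -0.3, 0.4]
opening: 0.0008
tcp loc mm [-80.9  29.5] z 281.6 rpy [-179.91    0.     94.  ] F [-0.2 -0.3  0.4] open 0.0008 t 3.85
shift units [0.012 0.152 3.04 ]
```

View pics/wrist1.png

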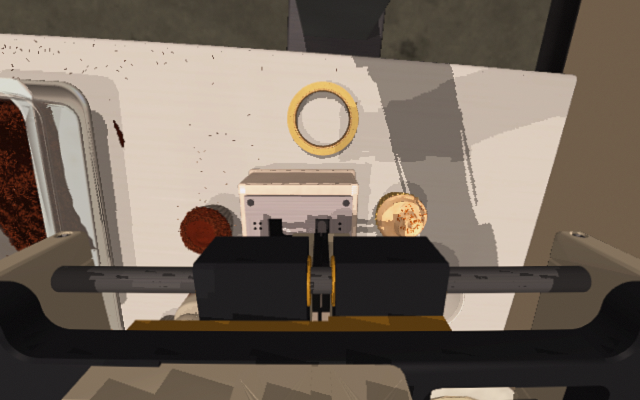

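View pics/scene1.png

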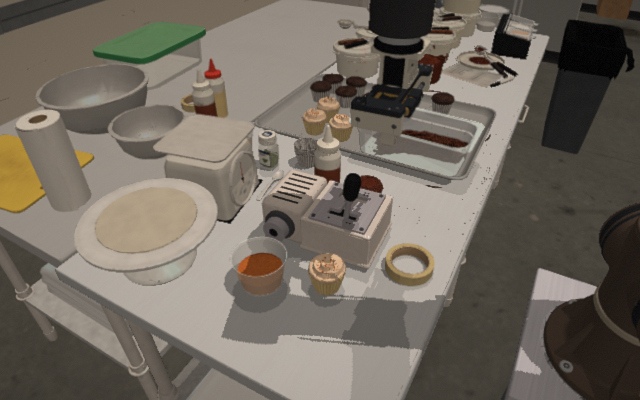

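The wrist view shows the gate just ahead of the shut fingers, with the knob upright-ish behind them. In the scene view the knob is untouched at (350,187). Now I'll descend on the near side of the knob.

```bash
python3 -m jog '0 0 0 0 0 0.8 -1; 0 0 0 0 0 0.8 -1; 0 0 0 0 0 0.8 -1; 0 0 0 0 0.15 0.64 -1; 0 0 0 0 0 0 -1'; python3 w.py -.0265 .03 .16
python3 - <<'E'
from h import *
cv2.imwrite("pics/s2.png",cv2.resize(vision.snapshot("scene")[0][120:300,230:450,::-1],None,fx=3.4,fy=3.3))
E
```

```text
clock: 4.62
tool_pos: [0.4614, -0.0287, 0.1593]
orientation: [-179.8, 0.1, 93.7]
force: [0.6, -0.3, 0.6]
opening: 0.0007
tcp loc mm [-76.3  26.9] z 159.3 rpy [-1.7976e+02  6.0000e-02  9.3750e+01] F [ 0.6 -0.3  0.6] open 0.0007 t 4.625
shift units [ 0.078  1.244 -0.022]
```

View pics/s2.png

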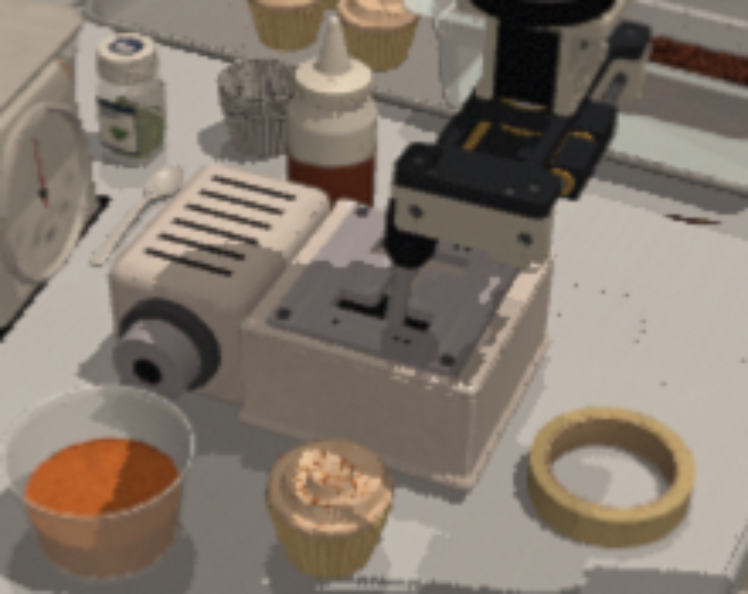

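The body is above the knob, but its bracket hides the knob in this view. I'll push slowly forward and check.

```bash
python3 -m jog '0 0 0 0.03 0.3 0 -1; 0 0 0 0.03 0.3 0 -1; 0 0 0 0 0.15 0 -1; 0 0 0 0 0.1 0 -1; 0 0 0 0 0.1 0 -1; 0 0 0 0 0.1 0 -1; 0 0 0 0 0 0 -1'; python3 w.py -.0265 .03 .16
python3 - <<'E'
from h import *
for c in ["scene","top"]:
    im,d,P=cloud(c); np.savez(f"{c}.npz",im=im,P=P)
    cv2.imwrite(f"pics/{c}3.png",cv2.resize(im[130:270,250:400,::-1],None,fx=4,fy=4))
E
```

```text
clock: 5.55
tool_pos: [0.5047, -0.0223, 0.1609]
orientation: [180.0, 0.0, 93.8]
force: [-1.0, -0.3, 1.2]
opening: 0.0008
tcp loc mm [-32.6  30.4] z 160.9 rpy [180.     0.    93.83] F [-1.  -0.3  1.2] open 0.0008 t 5.55
shift units [-0.01   0.153  0.023]
```

View pics/scene3.png

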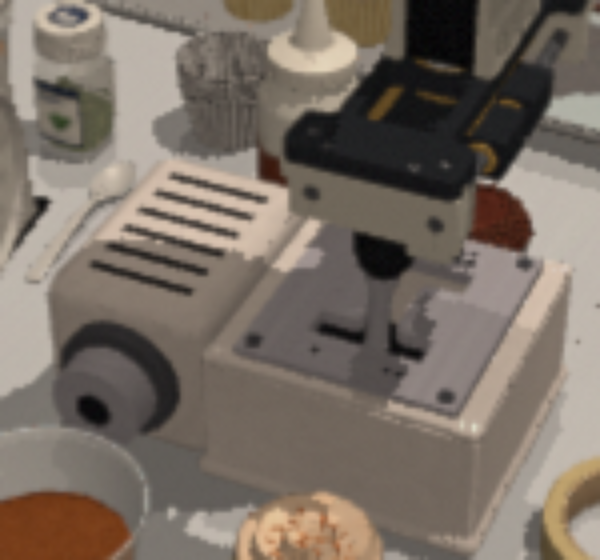

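View pics/top3.png

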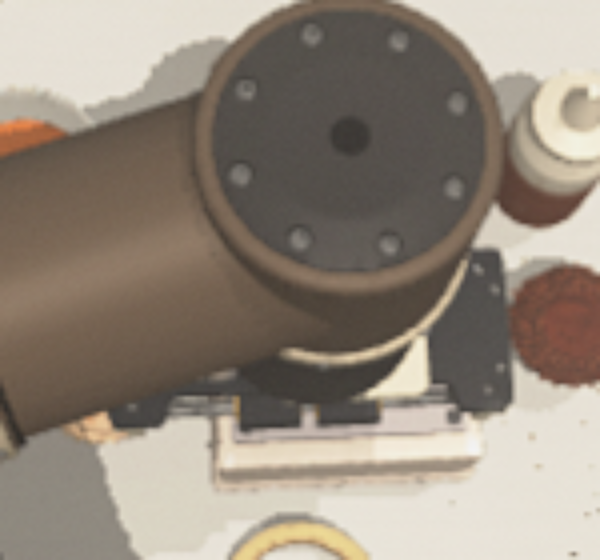

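```bash
cat > stem.py <<'E'
from w import *
def tilt(save=None,show=True):
    im,d,P=cloud("scene")
    L=(P[...,:2]-C)@np.stack([U,V],1); z=P[...,2]
    i=vision.camera_info("scene");M=np.array(i["camera_from_world"]);cam=-M[:3,:3].T@M[:3,3]
    for z0,z1 in [(.100,.110),(.110,.120),(.120,.130),(.130,.14)]:
        k=(z>z0)&(z<z1)&(abs(L[...,0])<.05)&(abs(L[...,1])<.05)
        if k.sum()<6: continue
        p=np.median(P[k],0)
        # push surface point along ray's horizontal dir to the axis (mean visible depth ~ r*0.8)
        r=p-cam; r[2]=0; r/=np.linalg.norm(r); q=p+r*.0048
        l=loc(q); print("z",round(p[2],3),k.sum(),"axis loc mm",np.round(l*1e3,1),"tilt",round(np.arctan2(l[0],p[2]-.03),3))
    if save: cv2.imwrite(save,cv2.resize(im[130:270,250:400,::-1],None,fx=4,fy=4))
if __name__=="__main__": tilt(sys.argv[1] if len(sys.argv)>1 else None)
E
python3 stem.py; python3 - <<'E'
import sys
import stem
import numpy as np,cv2
E
```

```text
z 0.105 20 axis loc mm [-2.4 29.6] tilt -0.032
z 0.115 24 axis loc mm [-2.7 29.9] tilt -0.032
z 0.124 19 axis loc mm [-2.7 28.9] tilt -0.029
z 0.134 23 axis loc mm [-5. 32.] tilt -0.048
```

Tilt is about -0.035. I'll push another 4.5 mm to bring it upright.

```bash
python3 -m jog '0 0 0 0 0.06 0 -1; 0 0 0 0 0.06 0 -1; 0 0 0 0 0 0 -1'; python3 w.py -.06 .03 .16; python3 stem.py
```

```text
clock: 6.08
tool_pos: [0.5095, -0.022, 0.161]
orientation: [180.0, 0.0, 93.8]
force: [-1.0, -0.2, 0.9]
opening: 0.0004
tcp loc mm [-27.8  30.4] z 161.0 rpy [180.     0.    93.83] F [-1.  -0.2  0.9] open 0.0004 t 6.075
shift units [-0.01  -0.804  0.024]
z 0.106 23 axis loc mm [ 0.1 29.6] tilt 0.001
z 0.115 21 axis loc mm [-0.5 29. ] tilt -0.006
z 0.124 21 axis loc mm [-0.7 29.8] tilt -0.007
z 0.134 25 axis loc mm [-3.3 32.1] tilt -0.032
```

The lever is upright within 0.01. Now I'll back off and go round to its left side.

```bash
python3 -m jog '0 0 0 0 -0.8 0 -1; 0 0 0 0.75 0 0 -1; 0 0 0 0.75 0 0 -1; 0 0 0 0 0.75 0 -1; 0 0 0 0 0.75 0 -1; 0 0 0 0 0 0 -1;0 0 0 0 0 0 -1'; python3 w.py 0 .07 .16; python3 stem.py pics/s4.png
```

```text
clock: 7.0
tool_pos: [0.5329, 0.0396, 0.1606]
orientation: [-180.0, 0.0, 93.8]
force: [0.6, -0.0, 0.7]
opening: 0.0001
tcp loc mm [-0.4 90.4] z 160.6 rpy [-179.97    0.     93.81] F [ 0.6 -0.   0.7] open 0.0001 t 7.0
shift units [-0.509  0.011  0.014]
z 0.105 21 axis loc mm [-0.1 28.7] tilt -0.002
z 0.115 24 axis loc mm [-0.4 29.6] tilt -0.005
z 0.125 19 axis loc mm [-1.2 29.9] tilt -0.012
z 0.135 20 axis loc mm [-3.1 32.3] tilt -0.029
```

View pics/s4.png

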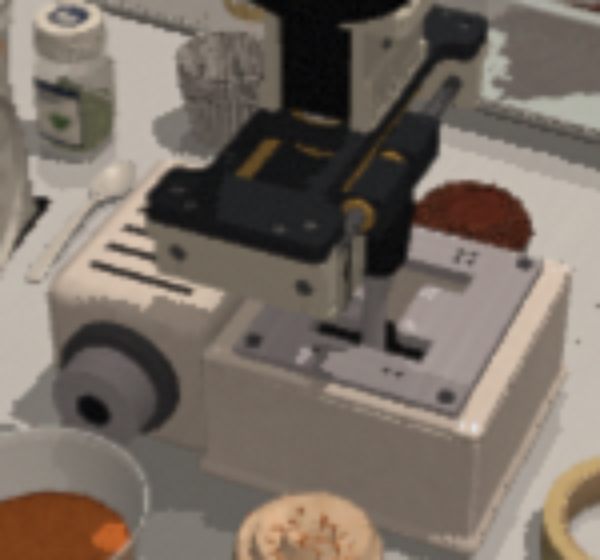

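The stem is in line with the cross channel (375,315) and the finger is to its left. I'll push it to the right in small steps.

```bash
python3 -m jog '0 0 0 -0.3 0 0 -1; 0 0 0 -0.2 0 0 -1; 0 0 0 -0.15 0 0 -1; 0 0 0 -0.15 0 0 -1; 0 0 0 0 0 0 -1'; python3 w.py 0 .01 .16; python3 stem.py pics/s5.png
```

```text
clock: 7.68
tool_pos: [0.5354, 0.0074, 0.161]
orientation: [180.0, -0.0, 93.8]
force: [-0.6, 1.0, 0.4]
opening: 0.0004
tcp loc mm [-0.  58.1] z 161.0 rpy [ 1.7999e+02 -1.0000e-02  9.3790e+01] F [-0.6  1.   0.4] open 0.0004 t 7.675
shift units [-1.202e+00  1.000e-03  2.600e-02]
z 0.104 25 axis loc mm [ 1.1 25. ] tilt 0.014
z 0.115 23 axis loc mm [-0.8 24.8] tilt -0.009
z 0.124 17 axis loc mm [-0.6 24.9] tilt -0.006
z 0.133 22 axis loc mm [-2.6 27.4] tilt -0.025
```

View pics/s5.png

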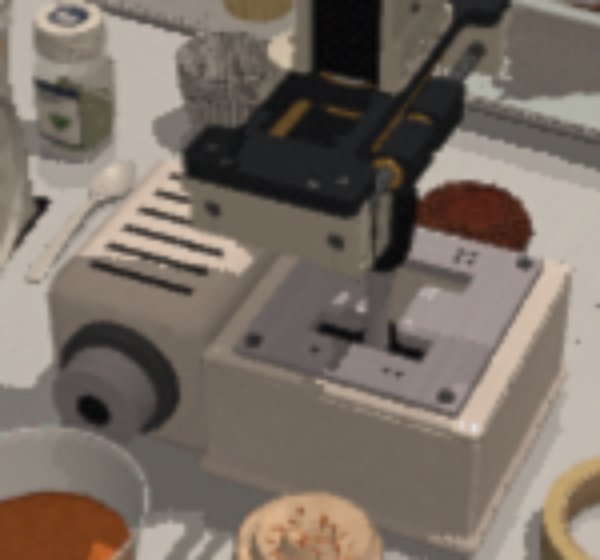

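It moves cleanly, with the TCP 33 mm to the left of the stem, so the end point is TCP y ≈ +3 mm. I'll continue.

```bash
python3 -m jog '0 0 0 -0.15 0 0 -1; 0 0 0 -0.15 0 0 -1; 0 0 0 -0.15 0 0 -1; 0 0 0 -0.15 0 0 -1; 0 0 0 0 0 0 -1'; python3 w.py 0 .003 .16; python3 stem.py pics/s6.png
```

```text
clock: 8.35
tool_pos: [0.537, -0.0168, 0.1609]
orientation: [-180.0, 0.0, 93.8]
force: [-0.7, -0.1, -0.2]
opening: 0.0004
tcp loc mm [-0.1 33.8] z 160.9 rpy [-1.7999e+02  2.0000e-02  9.3790e+01] F [-0.7 -0.1 -0.2] open 0.0004 t 8.35
shift units [-0.77   0.003  0.023]
z 0.104 24 axis loc mm [-0.6  0.4] tilt -0.009
z 0.114 22 axis loc mm [-0.2  1. ] tilt -0.003
z 0.124 22 axis loc mm [-0.   0.9] tilt -0.0
z 0.134 21 axis loc mm [-4.1  3.7] tilt -0.039
```

```bash
python3 -m jog '0 0 0 -0.15 0 0 -1; 0 0 0 -0.15 0 0 -1; 0 0 0 -0.15 0 0 -1; 0 0 0 -0.15 0 0 -1; 0 0 0 -0.1 0 0 -1; 0 0 0 0 0 0 -1'; python3 w.py 0 .003 .16; python3 stem.py pics/s7.png
```

```text
clock: 9.15
tool_pos: [0.5388, -0.0446, 0.1609]
orientation: [-180.0, 0.0, 93.8]
force: [-0.2, 1.2, 0.7]
opening: 0.0004
tcp loc mm [-0.1  6. ] z 160.9 rpy [-1.7999e+02  1.0000e-02  9.3800e+01] F [-0.2  1.2  0.7] open 0.0004 t 9.15
shift units [-0.074  0.003  0.022]
z 0.104 23 axis loc mm [ -0.4 -26.8] tilt -0.005
z 0.116 23 axis loc mm [  0.5 -27.2] tilt 0.006
z 0.124 20 axis loc mm [ -0.  -27.1] tilt -0.001
z 0.135 22 axis loc mm [ -3. -24.] tilt -0.029
```

View pics/s7.png

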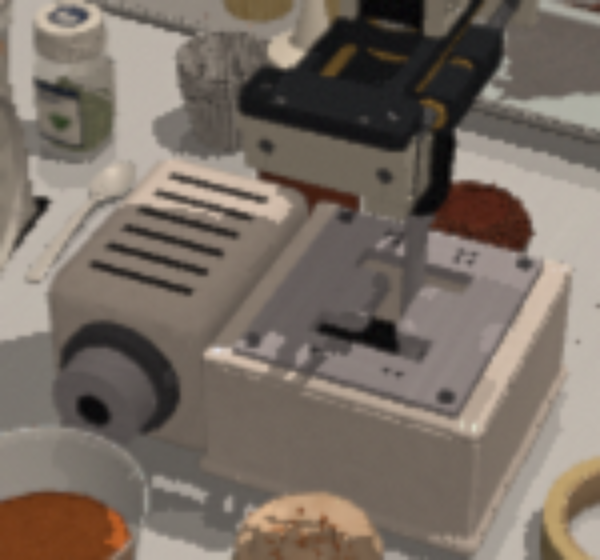

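The stem is at y = -27 mm, upright and within 3 mm of the right stop. I'll nudge it to the stop in 1 mm steps.

```bash
python3 -m jog '0 0 0 -0.03 0 0 -1; 0 0 0 -0.03 0 0 -1; 0 0 0 -0.03 0 0 -1; 0 0 0 0 0 0 -1'; python3 w.py 0 .003 .16; python3 stem.py
```

```text
clock: 9.7
tool_pos: [0.5391, -0.0477, 0.161]
orientation: [180.0, -0.0, 93.8]
force: [0.4, 2.6, 0.7]
opening: 0.0006
tcp loc mm [-0.   2.8] z 161.0 rpy [180.    -0.    93.83] F [0.4 2.6 0.7] open 0.0006 t 9.7
shift units [0.005 0.    0.024]
z 0.104 22 axis loc mm [  0.3 -30.1] tilt 0.003
z 0.115 18 axis loc mm [ -1.3 -28.9] tilt -0.015
z 0.125 20 axis loc mm [ -1.2 -29.6] tilt -0.013
z 0.134 20 axis loc mm [ -1.8 -26.6] tilt -0.018
```

```bash
python3 -m jog '0 0 0 -0.03 0 0 -1; 0 0 0 0 0 0 -1'; python3 stem.py
```

```text
clock: 10.0
tool_pos: [0.5392, -0.0487, 0.161]
orientation: [180.0, -0.0, 93.8]
force: [-0.8, 4.5, 1.6]
opening: 0.0006
z 0.106 24 axis loc mm [  1.  -30.6] tilt 0.014
z 0.116 18 axis loc mm [ -1.  -30.2] tilt -0.011
z 0.125 19 axis loc mm [ -0.9 -29.3] tilt -0.01
z 0.134 20 axis loc mm [ -2.9 -27.3] tilt -0.027
```

At the stop, since the force has risen to 4.5 N. Next I'll back off left, go round to the near side and line up behind the knob.

```bash
python3 -m jog '0 0 0 0.8 0 0 -1; 0 0 0 0.1 -0.8 0 -1; 0 0 0 0 -0.8 0 -1; 0 0 0 -0.8 0 0 -1; 0 0 0 -0.85 0 0 -1; 0 0 0 0 0 0 -1;0 0 0 0 0 0 -1'; python3 w.py -.0265 -.03 .16; python3 stem.py pics/s8.png
```

```text
clock: 10.92
tool_pos: [0.4772, -0.0834, 0.1609]
orientation: [-180.0, 0.0, 93.8]
force: [-0.1, -0.4, -0.3]
opening: 0.0008
tcp loc mm [-64.1 -28.7] z 160.9 rpy [-1.7998e+02  1.0000e-02  9.3780e+01] F [-0.1 -0.4 -0.3] open 0.0008 t 10.925
shift units [-0.033  0.941  0.021]
z 0.105 20 axis loc mm [  1.4 -30. ] tilt 0.019
z 0.115 21 axis loc mm [ -0.7 -30.5] tilt -0.008
z 0.124 19 axis loc mm [ -0.5 -29. ] tilt -0.006
z 0.134 23 axis loc mm [ -0.6 -27.3] tilt -0.006
```

View pics/s8.png

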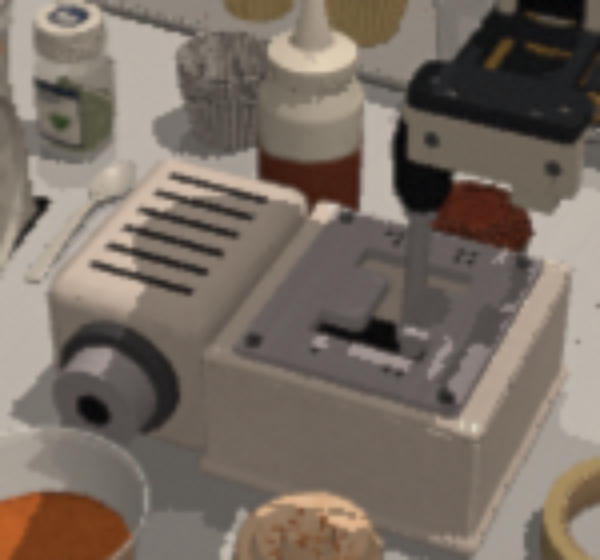

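The lever stands upright in the right column, with the finger behind it. Now I'll push forward.

```bash
python3 -m jog '0 0 0 -0.03 0.4 0 -1; 0 0 0 0 0.35 0 -1; 0 0 0 0 0.2 0 -1; 0 0 0 0 0.2 0 -1; 0 0 0 0 0.2 0 -1; 0 0 0 0 0.2 0 -1; 0 0 0 0 0.15 0 -1; 0 0 0 0 0 0 -1'; python3 w.py .02 -.03 .16; python3 stem.py pics/s9.png
```

```text
clock: 11.98
tool_pos: [0.5456, -0.0797, 0.1607]
orientation: [-180.0, 0.0, 93.8]
force: [-1.3, 0.7, -0.6]
opening: 0.0004
tcp loc mm [  4.4 -29.6] z 160.7 rpy [-179.99    0.     93.82] F [-1.3  0.7 -0.6] open 0.0004 t 11.975
shift units [-0.01   0.39   0.018]
z 0.104 23 axis loc mm [ 17.5 -30.2] tilt 0.231
z 0.115 24 axis loc mm [ 18.6 -30.1] tilt 0.214
z 0.124 20 axis loc mm [ 21.6 -29.7] tilt 0.225
z 0.134 30 axis loc mm [ 21.4 -27.2] tilt 0.203
```

View pics/s9.png

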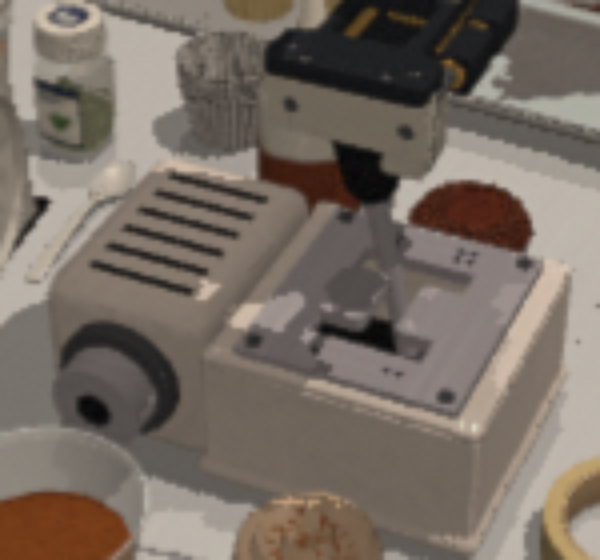

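Tilt is about 0.22 in the third slot. Next come small steps toward the stop while I watch the force.

```bash
python3 -m jog '0 0 0 0 0.1 0 -1; 0 0 0 0 0.1 0 -1; 0 0 0 0 0.1 0 -1; 0 0 0 0 0.05 0 -1; 0 0 0 0 0 0 -1'; python3 stem.py;  python3 -m jog '0 0 0 0 0.05 0 -1; 0 0 0 0 0 0 -1'; python3 stem.py
```

```text
clock: 12.65
tool_pos: [0.5595, -0.0788, 0.161]
orientation: [180.0, 0.0, 93.8]
force: [-1.8, -1.0, -0.2]
opening: 0.0004
z 0.106 25 axis loc mm [ 24.2 -29.4] tilt 0.308
z 0.114 24 axis loc mm [ 27.2 -30.1] tilt 0.312
z 0.126 25 axis loc mm [ 30.6 -28.9] tilt 0.31
z 0.135 29 axis loc mm [ 32. -26.] tilt 0.297
clock: 12.95
tool_pos: [0.5613, -0.0787, 0.161]
orientation: [180.0, 0.0, 93.8]
force: [-1.3, -0.2, -0.4]
opening: 0.0007
z 0.105 25 axis loc mm [ 26.5 -30.2] tilt 0.338
z 0.116 24 axis loc mm [ 28.4 -29.8] tilt 0.321
z 0.127 29 axis loc mm [ 32.8 -27.9] tilt 0.324
z 0.135 25 axis loc mm [ 33.7 -26. ] tilt 0.31
```

```bash
python3 -m jog '0 0 0 0 0.05 0 -1; 0 0 0 0 0 0 -1'; python3 stem.py;  python3 -m jog '0 0 0 0 0.03 0 -1; 0 0 0 0 0 0 -1'; python3 stem.py
```

```text
clock: 13.25
tool_pos: [0.5634, -0.0786, 0.161]
orientation: [180.0, 0.0, 93.8]
force: [-0.3, -0.1, -0.0]
opening: 0.0005
z 0.105 25 axis loc mm [ 27.1 -30.3] tilt 0.347
z 0.115 26 axis loc mm [ 31. -30.] tilt 0.349
z 0.126 25 axis loc mm [ 33.8 -28.1] tilt 0.337
z 0.135 29 axis loc mm [ 34.4 -25.9] tilt 0.318
clock: 13.55
tool_pos: [0.5645, -0.0785, 0.1609]
orientation: [180.0, 0.0, 93.8]
force: [-0.7, -0.1, -0.6]
opening: 0.0006
z 0.106 25 axis loc mm [ 28.1 -31. ] tilt 0.356
z 0.116 27 axis loc mm [ 31.4 -30. ] tilt 0.351
z 0.127 22 axis loc mm [ 34.8 -27.5] tilt 0.346
z 0.136 33 axis loc mm [ 35.3 -24.8] tilt 0.321
```

No stop force yet, so I'll carry on until it rises.

```bash
python3 -m jog '0 0 0 0 0.03 0 -1; 0 0 0 0 0 0 -1';  python3 -m jog '0 0 0 0 0.03 0 -1; 0 0 0 0 0 0 -1'; python3 stem.py
```

```text
clock: 13.85
tool_pos: [0.5653, -0.0784, 0.1608]
orientation: [-180.0, -0.0, 93.8]
force: [-3.1, 0.4, -0.9]
opening: 0.0006
clock: 14.1
tool_pos: [0.5662, -0.0784, 0.1606]
orientation: [-179.9, 0.0, 93.8]
force: [-4.8, 0.4, -0.3]
opening: 0.0004
z 0.106 26 axis loc mm [ 28.1 -30.6] tilt 0.356
z 0.115 23 axis loc mm [ 31.1 -30.5] tilt 0.351
z 0.125 27 axis loc mm [ 34.8 -28.2] tilt 0.351
z 0.136 31 axis loc mm [ 36.3 -25.7] tilt 0.331
```

```bash
python3 -m jog '0 0 0 0 0.03 0 -1; 0 0 0 0 0.03 0 -1; 0 0 0 0 0 0 -1'; python3 stem.py
```

```text
clock: 14.52
tool_pos: [0.5675, -0.0784, 0.1603]
orientation: [-179.8, 0.0, 93.8]
force: [-7.8, -0.5, 0.6]
opening: 0.0004
z 0.106 24 axis loc mm [ 27.7 -30.2] tilt 0.351
z 0.115 25 axis loc mm [ 30.9 -30.2] tilt 0.347
z 0.125 24 axis loc mm [ 34.7 -28.9] tilt 0.35
z 0.135 32 axis loc mm [ 35.7 -25.4] tilt 0.329
```

The lever is at the hard stop, with 7.8 N and no further movement. Now I'll retreat straight back, rise and verify.

```bash
python3 -m jog '0 0 0 0 -0.5 0 -1; 0 0 0 0 -0.8 0 -1; 0 0 0 0 -0.9 0 -1; 0 0 0 0 -0.6 -0.4 -1; 0 0 0 0 0 -0.9 -1; 0 0 0 0 0 -0.9 -1; 0 0 0 -0.9 0 -0.4 -1; 0 0 0 -0.9 0 0 -1'; python3 -m jog '0 0 0 -0.9 -0.3 0 -1; 0 0 0 -0.9 -0.3 0 -1; 0 0 0 -0.9 -0.3 0 -1; 0 0 0 -0.9 -0.3 0 -1; 0 0 0 -0.9 -0.3 0 -1; 0 0 0 -0.9 -0.3 0 -1; 0 0 0 0 0 0 -1; 0 0 0 0 0 0 -1'; python3 stem.py pics/s10.png
python3 - <<'E'
from h import *
im=vision.snapshot("top")[0]; cv2.imwrite("pics/top10.png",im[:,:,::-1])
for n in ["dipped_cupcake","squeeze_bottle","vanilla_cupcake","deli_cup","label_tape","knob"]:
    print(n,[(np.round(r["location"],4).tolist(),round(r["score"],2)) for r in nets.boxes_of(n,"top")][:1])
print(ctrl.get_obs()["force"])
E
```

```text
clock: 15.58
tool_pos: [0.4648, -0.1581, 0.2679]
orientation: [179.6, 0.1, 93.9]
force: [0.7, 0.2, -0.3]
opening: 0.0004
clock: 16.58
tool_pos: [0.4055, -0.3781, 0.2653]
orientation: [179.9, 0.1, 93.8]
force: [0.9, 0.5, -0.9]
opening: 0.0005
z 0.105 23 axis loc mm [ 28.1 -30.3] tilt 0.36
z 0.115 28 axis loc mm [ 31.2 -30.2] tilt 0.352
z 0.125 24 axis loc mm [ 35.4 -29.2] tilt 0.355
z 0.136 35 axis loc mm [ 37.1 -25.2] tilt 0.337
dipped_cupcake [([0.553, -0.1847, 0.0617], 0.9)]
squeeze_bottle [([0.6455, -0.165, 0.1285], 0.64)]
vanilla_cupcake [([0.5133, 0.0887, 0.0608], 0.62)]
deli_cup [([0.6417, 0.1413, 0.0382], 0.66)]
label_tape [([0.3915, -0.034, 0.0239], 0.89)]
knob [([0.5834, -0.0732, 0.1709], 0.91)]
[0.21157606 0.44936833 1.39637695]
```

View pics/s10.png

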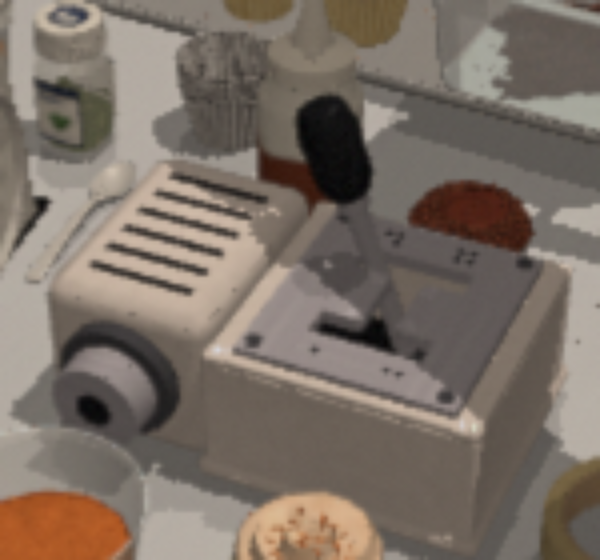

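View pics/top10.png

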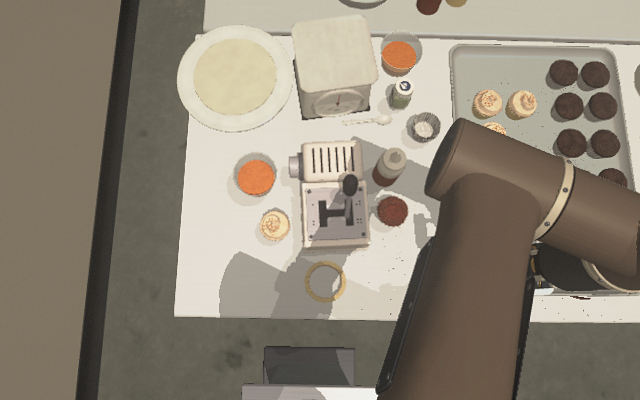

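The lever leans fully forward in the far right slot, with the knob at (349,185) in the top view. The bystanders haven't moved and the robot is clear, so I'm handing in.

```bash
python3 -c "
from plant import ctrl
print(ctrl.close_job())"
```

```text
the job is handed in; nothing more can be done
None
```

The drive unit is in third gear and the job is handed in, at about 17 s of the 56 s allowed. I used only shut fingertips and the outside of the fingers. I pushed the lever forward out of the left column to upright, right along the cross channel to the right stop (4.5 N), then forward to the third-slot stop (7.8 N).

- **Lever:** after the arm withdrew, the camera depth put the lever at about +0.35 rad tilt and -30 mm sideways. That is fully home, and it did not spring back. At every check during the crossing the tilt stayed near 0, so it did not go into the near right-hand slot. Depth readings just below the knob were up to 0.03 rad off the others, because they catch the knob's foot. I relied on the stem readings.
- **Bystanders:** both cupcakes, the bottle, the cup and the tape were within 2–3 mm of where they started, which is within the error of the measurement.
- **Robot:** at hand-in it was clear of everything, with the wrist force at noise level.

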